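Unload a module from the dry chamber and pack it label up

TASK

Reach through the round port in the test chamber's sloping window and lift the electronics module off its pedestal. It lies there upside down: turn it over (stand it on its end on the table and take it again another way) and lay it in the empty pocket of the pink tray, lengthwise in the pocket, flat, with the white label and orange dot facing up. Set it down each time rather than letting it drop or topple, and leave the other things on the bench where they are.

Things in the scene. Friction and masses are not known exactly. Their poses are not given: they have to be found in the camera images.
- module_center (a point): Centre of a rigid box 80 (x) x 50 (y) x 40 mm (z), ~250 g, flat aluminium sides. z points out of the marked face (white label, orange dot, orange band beside it); the other face is green with four brass dots. Starts marked face down, level on the pedestal, centre 96 mm above the table and 42 mm under the port's outer plane, x within 0.1 rad of the chamber's x or opposite. Stands on either end.
- chamber: White chamber fixed on the table, 226 (x) x 200 mm (y), origin at its foot's centre; x points from the window side (which looks away from the robot) to the 70 mm deep, 90 mm high rear housing. The window side's wall is 75 mm high; from it a clear 8 mm window, 190 mm long, slopes up at 35 deg to a clear back wall 185 mm high. Sides closed. The round pedestal inside, 44 mm wide and 76 mm high, stands at chamber x = -11 mm.
- port: The round port: a 140 mm hole with a blue ring (5 mm proud) in the sloping window. Origin at the hole's centre on the outer surface, 130 mm above the table; z points outward square to the window (35 deg from vertical, leaning away from the robot), x up the slope, y across.
- pocket (a point): Centre of the floor of the empty pocket of the pink two-pocket tray (fixed, 150 x 230 mm, rim 18 mm above the table). The pocket is 142 mm long (x) and 109 mm wide (y) inside; its floor is 4 mm above the table, its walls rise 14 mm from the floor. z is up.
- cover: Loose aluminium cover plate, 90 x 60 x 8 mm, in the tray's other pocket; origin at the centre of its underside. To be left alone.
- screwdriver: Loose screwdriver lying on the table towards the back. To be left alone.
- spray: Spray can with a green label and red cap, 52 mm diameter, 150 mm tall, at the right of the bench; origin at the centre of its foot. To be left alone.
- tape: Roll of blue tape lying flat, 90 mm outside diameter, 20 mm high; origin at its underside. To be left alone.
- mug: Blue mug, 80 mm diameter, 90 mm high; origin at its foot. To be left alone.

How it is judged:
On the way, in this order (a step that is already met when the one before it is completed fails the run):
1. the module has been lifted out through the port (its centre at least 50 mm outside the window) (z of module_center in the frame of port above 0.05 m), for 0.1 s.
2. the module has been set down on its end on the table and let go: long axis within 0.15 rad of vertical, at rest ((angle between module_center's own x axis and vertical below 0.15 rad or angle between module_center's own x axis and vertical above 2.99 rad) and height (world z) of module_center below 0.046 m and contact force between the fingers and module below 0.05 N and linear speed of module below 0.03 m/s), for 0.2 s.
At the end, for the whole second after the job is handed in: The module lies at rest on the floor of the empty pocket, label up, flat within 0.1 rad, lengthwise within 0.35 rad, its centre within 33 mm along and 32 mm across of the pocket's centre, let go (x of module_center in the frame of pocket between -0.033 and 0.033 m and y of module_center in the frame of pocket between -0.032 and 0.032 m and z of module_center in the frame of pocket between 0.014 and 0.024 m and angle between module_center's own z axis and vertical below 0.1 rad and angle between the x axis of module_center and the x axis of pocket, either way round below 0.35 rad and linear speed of module below 0.02 m/s); the robot touches nothing.
It fails at once if the module falls or topples: moving faster than 0.5 m/s while not held by the fingers (linear speed of module above 0.5 m/s and contact force between the fingers and module below 0.05 N).
It fails at once if one of the other things (cover plate, screwdriver, spray can, tape or mug) moved more than 30 mm (distance of any of cover, screwdriver, spray, tape, mug from where it was at the start of the episode above 0.03 m).
It also fails if it takes over 72 s, if anything falls off the work surface, if the arm or the gripper's body presses on something with over 40 N, if the wrist force passes 120 N, or if a joint passes its speed limit or range.

ROBOT

A 7-joint arm with a two-finger parallel gripper is mounted at the origin on the work surface. World frame = base frame: x ahead of the robot, y to its left, z up, the work surface at z = 0. Lengths are in m, angles in rad, forces in N, time in s.
With the tool pointing down it reaches from about 0.35 to 0.9 m from the base axis. Payload 8.1 kg.
Tool frame: the origin (TCP) lies midway between the tips of the shut fingers; the grasp point (between the pads) lies 19 mm behind it; z points along the fingers, x is the direction in which the jaws open and shut, and the axes are right-handed (so a half turn about z gives the same grasp; the last joint's range is limited). The gripper opens to 92 mm and grips with 3 to 60 N. Pads are 19 mm wide; open, the fingers measure 130 mm over their backs; the gripper's body (75 mm by 190 mm) begins 47 mm behind the grasp point.
Start: joints at [-1.209, 0.434, 0.025, 1.573, -0.012, 1.134, -0.075], TCP at [0.28, 0.559, 0.227] pointing down, gripper open.
Joint ranges: [-2.62, 2.62], [-0.44, 2.09], [-1.27, 1.32], [0.08, 2.57], [-1.32, 4.46], [0.12, 2], [-2.74, 2.74]. Speed limits (rad/s): [2.22, 2.22, 3.01, 3.01, 3.14, 3.14, 3.14].

INTERFACE

Orientations are given as a rotation vector (axis times angle).
In Python, from cell import arm gives the robot as it stands. The module is installed in compiled form; this text tells all that it offers.
- The arm moves only by the tool play_rows, never from a script. Its argument "motion" is a list of rows, each a list of 7 numbers: the gripper's target within -1 to 1 (fully open at 1, half-way at 0, shut at -1), then the shift along the tool's x, y, z in mm, then the turn, a rotation vector about the tool's x, y, z in rad. In form: [[claw, tx, ty, tz, ax, ay, az], ...]. A call has 1 to 10 rows; each row is the pose to reach, as a shift and turn from the pose measured when the call began, along the tool's axes at that moment; what a row does not reach only later rows make up. A row lasts 1/10 s, in which the tool goes at most 50 mm and 8.59 degrees, less where a joint would pass 70% of its speed; a pose out of reach is approached as far as the arm can. A call with a gripper value outside its range is refused whole. The fingers move at their own pace and stop on an object; "force" is the grip in N (left out, the last holds). Time passes only in rows, so rows that repeat a pose let the fingers close. It gives the time, the measured TCP pose, the force and the opening at its end, in the units of the state.
- arm.observe(): the state, without advancing time (a new reading comes with each control period).
- arm.get_image(name): name is "side" or "top"; returns a dict with "img" (420x560x3 uint8, blue, green, red), "depth" (420x560 float32, m along the optical axis (not along the pixel's ray), 0 where there is no reading), "K" (3x3 intrinsics, pixels), "rvec" (rotation vector, rad) and "tvec" (3), from world to camera coordinates, as OpenCV has them. Camera axes: x right, y down, z forward; pixel columns grow to the right and rows downward; lengths in m; the calibration is good to about 2 mm. A picture is of the moment at which its call begins.
- arm.sign_off(): hands the job in, once; it reports no verdict.
Trained networks look in a picture, given as the dict that the camera call returned (one of the last four; its "shot" number tells which), for a name from the list of things; names that differ only in an ending like _2 or _b are one class to them, and where a whole thing is asked for, a point or a joint stands for the part that bears it (a point fixed in the world has none). Each returns a list of dicts, best first, with "score" (0 to 1); they miss things now and then, are a little off and sometimes report something else, mostly with a low value. They report only what shows in the picture. A call takes as long as a camera call.
- arm.look_for(picture, query): "box" ([left, top, width, height] as shares, 0 to 1, of the picture: columns of its width, rows of its height, round what is visible of it).
The state is a dict: "clock": time; "joints": joint angles; "dq": joint speeds; "joint_efforts": joint torques, N m; "position": TCP position; "ee_rot": TCP orientation; "force": force on the tool from outside, world axes, zero at the start; "ft_torque": the same for the moment, N m; "width": opening from 0.0 (shut) to 1.0 (fully open).
Only numpy, scipy, OpenCV 4.12 (cv2) and the standard library are available. Lean on these libraries where they do the work, as an engineer would, in place of code of your own. Each camera call takes 0.05 s, during which the arm holds its last target. There are 200 camera calls.

## Working session

There is one attempt and no reset: what is moved stays moved. The work goes in short steps, Python scripts to look and compute and a tool call to move; the robot and the scene stay as the last step left them, time stands still between calls to the robot, and variables do not carry over. Pictures are saved under pics/ and viewed, on a budget of 10 in all, crops included, one or two more only if the job needs it, and the job is handed in when it is done.

Besides the shell and the picture viewer there is one more tool, called after ">>>" as a command line: name --pt "numbers of a row" for each row, then --argument value for the rest. play_rows: Moves the arm, as the interface text tells. Its arguments: {"type":"object","properties":{"motion":{"type":"array"},"force":{"type":"number"}},"required":["motion"]}

```bash
mkdir -p pics; ls; python3 - <<'E'
from cell import arm
import cv2,numpy as np
s=arm.observe();print({k:np.round(v,3).tolist() for k,v in s.items()})
ims=[]
for n in("side","top"):
    p=arm.get_image(n);cv2.imwrite(f"pics/{n}0.png",p["img"])
    R=cv2.Rodrigues(np.array(p["rvec"]))[0];print(n,p["K"],(-R.T@np.array(p["tvec"]).ravel()),R)
    np.savez(f"{n}0.npz",**{k:p[k] for k in("img","depth","K","rvec","tvec")})
    for q in("module_center","chamber","port","pocket","cover","screwdriver","spray","tape","mug"):
        r=arm.look_for(p,q)
        print(q,[(np.round(np.array(d["box"])*[560,420,560,420]).tolist(),round(d["score"],2)) for d in r[:2]])
E
```

```text
pics
{'clock': 0.0, 'joints': [-1.209, 0.435, 0.025, 1.574, -0.012, 1.134, -0.075], 'dq': [-0.001, -0.001, 0.001, 0.001, -0.001, 0.001, -0.002], 'joint_efforts': [0.001, -66.786, 0.985, -31.447, -0.06, 0.043, 0.0], 'position': [0.28, 0.558, 0.226], 'ee_rot': [2.673, 1.65, -0.002], 'force': [-0.384, -0.05, -0.222], 'ft_torque': [-0.045, -0.014, 0.051], 'width': 0.998}
side [[474.47826836   0.         282.58578007]
 [  0.         474.47826836 198.60560555]
 [  0.           0.           1.        ]] [-0.39853901 -0.88335814  1.18097019] [[ 0.71487754 -0.69897111  0.01973579]
 [-0.44814932 -0.47964831 -0.75438696]
 [ 0.53676093  0.53044971 -0.65613323]]
module_center [([221.0, 166.0, 24.0, 17.0], 0.6), ([353.0, 219.0, 10.0, 12.0], 0.53)]
chamber [([301.0, 200.0, 92.0, 85.0], 0.85)]
port [([325.0, 198.0, 69.0, 45.0], 0.56)]
pocket [([213.0, 161.0, 62.0, 45.0], 0.62)]
cover [([221.0, 169.0, 22.0, 19.0], 0.51)]
screwdriver [([321.0, 175.0, 19.0, 15.0], 0.68)]
spray [([397.0, 246.0, 25.0, 47.0], 0.57)]
tape [([343.0, 303.0, 30.0, 32.0], 0.75)]
mug [([165.0, 158.0, 25.0, 30.0], 0.69)]
top [[429.25485019   0.         279.32051526]
 [  0.         429.25485019 204.43456728]
 [  0.           0.           1.        ]] [ 0.31098475 -0.01328162  1.2996299 ] [[ 0.02979344 -0.99955038 -0.00337366]
 [-0.98801589 -0.02893791 -0.15161527]
 [ 0.15144947  0.00785037 -0.98843383]]
module_center [([363.0, 176.0, 23.0, 22.0], 0.76)]
chamber [([327.0, 154.0, 88.0, 89.0], 0.65)]
port [([341.0, 153.0, 76.0, 62.0], 0.67)]
pocket [([160.0, 171.0, 80.0, 56.0], 0.55)]
cover [([172.0, 188.0, 22.0, 29.0], 0.85)]
screwdriver [([278.0, 111.0, 9.0, 60.0], 0.58)]
spray [([436.0, 176.0, 30.0, 28.0], 0.95)]
tape [([422.0, 251.0, 31.0, 30.0], 0.62)]
mug [([107.0, 245.0, 45.0, 30.0], 0.7)]
```

```bash
python3 - <<'E'
import cv2
t=cv2.imread("pics/top0.png")[90:300,90:480]
cv2.imwrite("pics/a.png",cv2.resize(t,None,fx=2.05,fy=2.05,interpolation=cv2.INTER_CUBIC))
t=cv2.imread("pics/side0.png")[140:350,150:440]
cv2.imwrite("pics/b.png",cv2.resize(t,None,fx=2.7,fy=2.7,interpolation=cv2.INTER_CUBIC))
E
```

```text
(no output)
```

View pics/a.png

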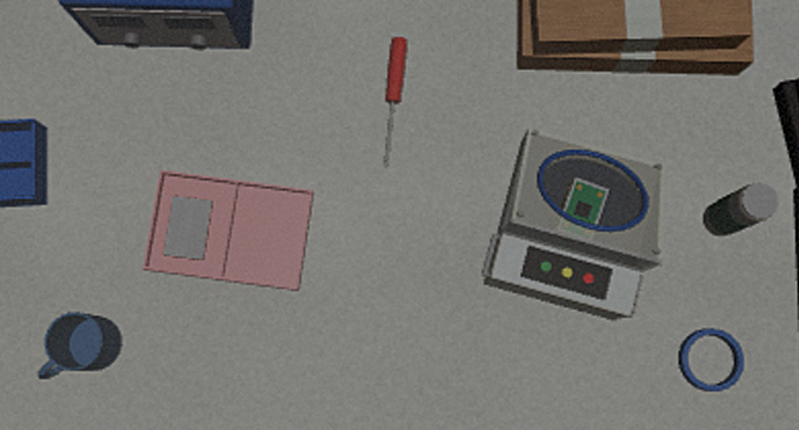

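View pics/b.png

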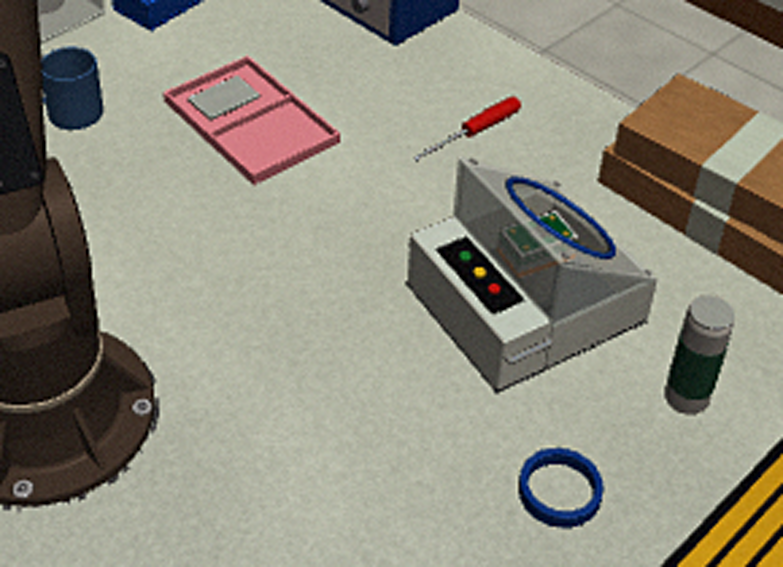

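The top view shows the green face of the module through the port at about (375,189) full-frame. The empty pocket is the right-hand one in the tray, around (220,205). The side view agrees. Next I measure the poses.

```bash
cat > h.py <<'E'
import cv2,numpy as np
from scipy.spatial.transform import Rotation as Ro
def cam(p):
    R=cv2.Rodrigues(np.array(p["rvec"],float))[0];return R,np.array(p["tvec"],float).ravel(),np.array(p["K"])
def pts(p,mask):
    R,t,K=cam(p);v,u=np.nonzero(mask&(p["depth"]>0));d=p["depth"][v,u]
    c=np.c_[(u-K[0,2])/K[0,0]*d,(v-K[1,2])/K[1,1]*d,d];return (c-t)@R
def onz(p,uv,z):
    R,t,K=cam(p);uv=np.atleast_2d(uv).astype(float)
    r=np.c_[(uv-K[:2,2])/[K[0,0],K[1,1]],np.ones(len(uv))]@R;C=-R.T@t
    return C+r*((z-C[2])/r[:,2])[:,None]
def box(shape,x0,y0,x1,y1):
    m=np.zeros(shape,bool);m[y0:y1,x0:x1]=1;return m
E
python3 - <<'E'
from h import *
for n,rb,gb,tb in(("top",(340,150,420,205),(358,170,395,205),(155,165,250,240)),("side",(325,196,395,245),(325,205,372,245),(205,155,280,212))):
    p=dict(np.load(n+"0.npz"));im=p["img"].astype(int);B,G,R=im[...,0],im[...,1],im[...,2];s=B.shape
    m=box(s,*rb)&(B>1.5*R)&(B>G+25)&(B>60)
    P=pts(p,m);c=P.mean(0);e=cv2.fitEllipse(np.argwhere(m)[:,::-1].astype(np.float32))
    print(n,"ring n",len(P),"z",P[:,2].min(),P[:,2].max(),"ellipse",np.round(e[0],1),"->z.13",onz(p,e[0],.133)[0].round(4))
    k=np.abs(P[:,2]-.133)<.06;P=P[k]
    nv=np.linalg.svd(P-P.mean(0))[2][2];nv*=np.sign(nv[2]);print(" normal",nv.round(3),"tilt",np.degrees(np.arccos(nv[2])),"az",np.degrees(np.arctan2(nv[1],nv[0])),"meanP",P.mean(0).round(4),"midrange",((P.max(0)+P.min(0))/2).round(4))
    g=box(s,*gb)&(G>1.25*R)&(G>1.2*B)&(G>50)
    q=np.argwhere(g)[:,::-1];W=onz(p,q,.116)
    r=cv2.minAreaRect((W[:,:2]*1000).astype(np.float32));print(" green n",len(q),"rect mm",r,"depthz",np.median(pts(p,g)[:,2]))
    t=box(s,*tb)&(R>1.3*G)&(R>1.15*B)&(R>80)
    P=pts(p,t);print(" tray z pct",np.percentile(P[:,2],[2,25,50,75,98]).round(4))
    f=P[P[:,2]<.009];print("  floor rect",cv2.minAreaRect((f[:,:2]*1000).astype(np.float32)))
    hh=cv2.minAreaRect((P[:,:2]*1000).astype(np.float32));print("  tray rect",hh)
E
```

```text
top ring n 279 z 0.08876403030614197 0.18269650691037878 ellipse [378.9 182.3] ->z.13 [ 0.5597 -0.2778  0.133 ]
 normal [ 0.556 -0.142  0.819] tilt 35.03944005967118 az -14.334431372145872 meanP [ 0.5584 -0.2766  0.1379] midrange [ 0.5614 -0.2783  0.1357]
 green n 186 rect mm ((546.7620239257812, -267.8075256347656), (46.894187927246094, 49.28461456298828), 69.66520690917969) depthz 0.1170913398588227
 tray z pct [-0.0002  0.0037  0.0059  0.0094  0.0221]
  floor rect ((511.0754699707031, 235.8482666015625), (221.6721649169922, 141.87062072753906), 84.02212524414062)
  tray rect ((509.1961669921875, 234.38267517089844), (231.00009155273438, 149.6063690185547), 83.94437408447266)
side ring n 179 z 0.08992593581807144 0.18184453108952234 ellipse [357.3 220.1] ->z.13 [ 0.5606 -0.2756  0.133 ]
 normal [ 0.555 -0.138  0.821] tilt 34.85936665354638 az -14.01993209887011 meanP [ 0.5565 -0.2778  0.137 ] midrange [ 0.5596 -0.2754  0.1359]
 green n 93 rect mm ((534.5838623046875, -271.03216552734375), (56.394630432128906, 71.12651062011719), 73.65300750732422) depthz 0.1529366050206981
 tray z pct [-0.0008  0.0039  0.0063  0.0108  0.0216]
  floor rect ((511.52435302734375, 239.1614227294922), (236.9706268310547, 149.85935974121094), 83.92399597167969)
  tray rect ((510.38482666015625, 236.98301696777344), (239.48118591308594, 154.90121459960938), 84.695068359375)
```

```bash
python3 - <<'E'
from h import *
p=dict(np.load("top0.npz"));im=p["img"]
P=pts(p,box(im.shape[:2],355,165,400,215));
k=(np.abs(P[:,2]-.1165)<.004)&(np.hypot(P[:,0]-.534,P[:,1]+.27)<.055);P=P[k];print(len(P),P.mean(0))
print(cv2.minAreaRect((P[:,:2]*1000).astype(np.float32)))
c=np.array([.5337,-.2704]);
for a in(-26,-23,-20,-17,-14,-11,-8):
    d=np.radians(a);v=(P[:,:2]-c)@[-np.sin(d),np.cos(d)];lo,hi=np.percentile(v,[2,98]);u=(P[:,:2]-c)@[np.cos(d),np.sin(d)]
    print(a,(hi-lo).round(4),((hi+lo)/2).round(4),u.min().round(4),u.max().round(4))
cv2.imwrite("pics/c.png",cv2.resize(im[160:215,345:420],None,fx=10,fy=10,interpolation=cv2.INTER_CUBIC))
E
```

```text
303 [ 0.54774232 -0.27206416  0.11679498]
((547.94091796875, -271.7917785644531), (50.06496047973633, 54.65956497192383), 71.63323974609375)
-26 0.0491 0.005 -0.0144 0.0421
-23 0.0486 0.0042 -0.0138 0.0416
-20 0.0482 0.0034 -0.0132 0.0412
-17 0.0479 0.0028 -0.0136 0.0413
-14 0.0477 0.0021 -0.0139 0.0416
-11 0.0491 0.0012 -0.0145 0.0424
-8 0.0496 0.0002 -0.0154 0.0431
```

View pics/c.png

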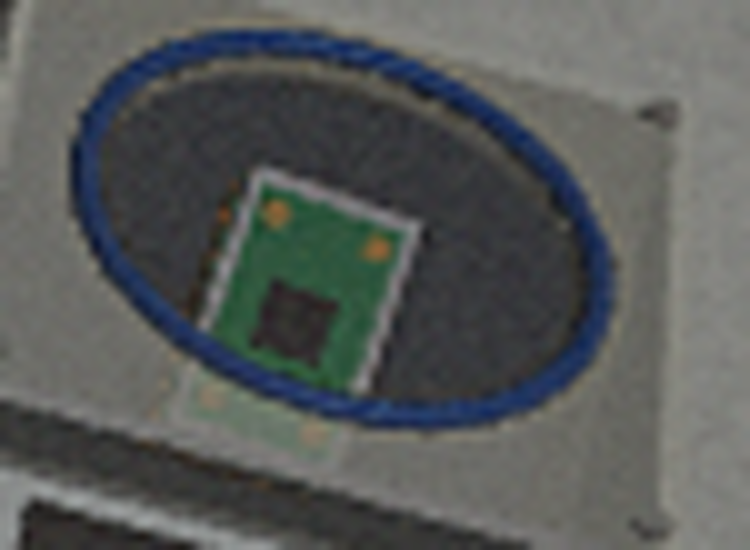

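The module sits in the lower part of the port. Its far corners are at crop (255,170) and (425,225), and its near end shows faintly behind the pane at about (180,420) and (345,455).

```bash
python3 - <<'E'
from h import *
p=dict(np.load("top0.npz"))
uv=np.array([[255,170],[425,225],[348,455],[178,418],[205,328],[370,390]])/10+[344.5,159.5]
W=onz(p,uv,.116)[:,:2];print(W.round(4),W[:4].mean(0))
az=lambda v:np.degrees(np.arctan2(v[1],v[0])).round(1)
print(az(W[0]-W[1]),az(W[0]-W[4]),az(W[1]-W[5]),az(W[0]-W[3]),az(W[1]-W[2]))
print([np.linalg.norm(W[i]-W[j]).round(4) for i,j in((0,1),(1,2),(2,3),(3,0))])
E
```

```text
[[ 0.5794 -0.2567]
 [ 0.5649 -0.3044]
 [ 0.4989 -0.2824]
 [ 0.508  -0.2351]
 [ 0.5337 -0.2426]
 [ 0.5175 -0.2887]] [ 0.53779515 -0.26967424]
73.2 -17.1 -18.3 -16.8 -18.4
[np.float64(0.0498), np.float64(0.0696), np.float64(0.0482), np.float64(0.0746)]
```

```bash
cat >> h.py <<'E'
def pose(g,th,psi,back=0):
    """grasp point g (m), tilt th (deg, + = fingers lean to -psi), psi deg azimuth; TCP is 19 mm ahead"""
    t,s=np.radians([th,psi]);h=np.array([np.cos(s),np.sin(s),0])
    a=-np.cos(t)*np.array([0,0,1.])-np.sin(t)*h;x=np.array([-h[1],h[0],0])
    return np.asarray(g)+a*(.019-back),np.c_[x,np.cross(a,x),a]
def delta(s,T):
    R=Ro.from_rotvec(s["ee_rot"]);p,M=T
    return np.r_[R.inv().apply(p-np.array(s["position"]))*1000,(R.inv()*Ro.from_matrix(M)).as_rotvec()].round(3)
def show(*Ts):
    from cell import arm
    s=arm.observe();print("t",round(s["clock"],2),"pos",np.round(s["position"],4),"w",round(s["width"],3),"F",np.round(s["force"],1),"q",np.round(s["joints"],2))
    for T in Ts:
        d=delta(s,T);print("tcp",T[0].round(4),"d",d[:3].round(1).tolist(),d[3:].tolist(),"rot",np.degrees(np.linalg.norm(d[3:])).round(1))
C0=np.array([.534,-.2695,.0957])
E
python3 - <<'E'
from h import *
show(pose([.45,.13,.38],0,-17),pose(C0+[0,0,.15],35,-17,.1),pose(C0,35,-17,.17),pose(C0,35,-17,.008))
E
```

```text
t 1.0 pos [0.2802 0.5587 0.2267] w 1.002 F [-0.2 -0.3 -0.8] q [-1.21  0.43  0.03  1.57 -0.01  1.13 -0.08]
tcp [0.45  0.13  0.361] d [-307.0, 344.0, -134.3] [0.0, 0.0, -0.168] rot 9.6
tcp [ 0.5784 -0.2831  0.3121] d [-618.7, 644.0, -85.3] [0.609, -0.051, -0.163] rot 36.2
tcp [ 0.6168 -0.2948  0.2194] d [-612.0, 683.6, 7.4] [0.609, -0.051, -0.163] rot 36.2
tcp [ 0.528  -0.2677  0.0867] d [-627.5, 592.0, 140.1] [0.609, -0.051, -0.163] rot 36.2
```

>>> play_rows --pt "0.5 -60 60 -100 0 0 0" --pt "0.5 -60 70 -134 0 0 -0.05" --pt "0.5 -307 344 -134 0 0 -0.168" --pt "0.5 -307 344 -134 0 0 -0.168" --pt "0.5 -307 344 -134 0 0 -0.168" --pt "0.5 -307 344 -134 0 0 -0.168" --pt "0.5 -307 344 -134 0 0 -0.168" --pt "0.5 -307 344 -134 0 0 -0.168" --pt "0.5 -307 344 -134 0 0 -0.168" --pt "0.5 -307 344 -134 0 0 -0.168" --force 25

```text
clock: 2.0
position: [0.4482, 0.1334, 0.3606]
ee_rot: [-2.525, -1.868, -0.002]
force: [0.8, 1.0, 0.5]
width: 0.751
```

```bash
python3 -c "
from h import *
show(pose(C0+[0,0,.15],35,-17,.1),pose(C0,35,-17,.17))"
```

```text
t 2.0 pos [0.4482 0.1334 0.3606] w 0.751 F [0.8 1.  0.5] q [-0.64  0.07  0.26  1.73 -0.02  1.34  0.9 ]
tcp [ 0.5784 -0.2831  0.3121] d [-360.2, 246.3, 48.4] [0.611, -0.001, 0.0] rot 35.0
tcp [ 0.6168 -0.2948  0.2194] d [-360.3, 286.4, 141.0] [0.611, -0.001, 0.0] rot 35.0
```

>>> play_rows --pt "0.5 -360 246 48 0.61 0 0" --pt "0.5 -360 246 48 0.61 0 0" --pt "0.5 -360 246 48 0.61 0 0" --pt "0.5 -360 246 48 0.61 0 0" --pt "0.5 -360 246 48 0.61 0 0" --pt "0.5 -360 246 48 0.61 0 0" --pt "0.5 -360 246 48 0.61 0 0" --pt "0.5 -360 246 48 0.61 0 0" --pt "0.5 -360 246 48 0.61 0 0" --pt "0.5 -360 246 48 0.61 0 0"

```text
clock: 3.0
position: [0.5797, -0.28, 0.3345]
ee_rot: [-2.219, -1.62, 0.398]
force: [0.8, -0.5, -0.4]
width: 0.753
```

```bash
python3 -c "
from h import *
show(pose(C0,35,-17,.17),pose(C0,35,-17,.008))"
```

```text
t 3.0 pos [ 0.5797 -0.28    0.3345] w 0.753 F [ 0.8 -0.5 -0.4] q [ 0.09  0.8   0.66  0.9  -0.3   2.    1.89]
tcp [ 0.6168 -0.2948  0.2194] d [-1.4, 87.2, 85.1] [0.147, 0.006, -0.015] rot 8.5
tcp [ 0.528  -0.2677  0.0867] d [-0.6, 63.4, 245.4] [0.147, 0.006, -0.015] rot 8.5
```

>>> play_rows --pt "0.5 -1 87 85 0.147 0 -0.01" --pt "0.5 -1 87 85 0.147 0 -0.01" --pt "0.5 -1 87 85 0.147 0 -0.01" --pt "0.5 -1 87 85 0.147 0 -0.01" --pt "0.5 -1 87 85 0.147 0 -0.01"

```text
clock: 3.5
position: [0.6098, -0.292, 0.2128]
ee_rot: [-2.107, -1.554, 0.493]
force: [-0.7, 0.6, 1.2]
width: 0.748
```

```bash
python3 -c "
from h import *
show(pose(C0,35,-17,.17),pose(C0,35,-17,.06),pose(C0,35,-17,.008))"
```

```text
t 3.5 pos [ 0.6098 -0.292   0.2128] w 0.748 F [-0.7  0.6  1.2] q [ 0.25  0.98  0.28  0.78 -0.13  2.    1.74]
tcp [ 0.6168 -0.2948  0.2194] d [-0.7, 2.5, -9.7] [0.007, 0.007, -0.005] rot 0.6
tcp [ 0.5565 -0.2764  0.1293] d [0.0, 1.7, 100.3] [0.007, 0.007, -0.005] rot 0.6
tcp [ 0.528  -0.2677  0.0867] d [0.4, 1.3, 152.3] [0.007, 0.007, -0.005] rot 0.6
```

>>> play_rows --pt "0.5 0 2 40 0 0 0" --pt "0.5 0 2 70 0 0 0" --pt "0.5 0 2 100 0 0 0" --pt "0.5 0 2 100 0 0 0"

```text
clock: 3.9
position: [0.5552, -0.2758, 0.1311]
ee_rot: [-2.108, -1.553, 0.493]
force: [0.1, 0.6, 0.8]
width: 0.748
```

```bash
python3 -c "
from h import *
show(pose(C0,35,-17,.06),pose(C0,35,-17,.008))
from cell import arm
a=arm.get_image('top')['img'][130:250,320:470];b=arm.get_image('side')['img'][140:290,280:430]
cv2.imwrite('pics/d.png',np.hstack([cv2.resize(a,(400,320)),cv2.resize(b,(400,320))]))"
```

```text
t 3.9 pos [ 0.5552 -0.2758  0.1311] w 0.748 F [0.1 0.6 0.8] q [ 0.23  0.91  0.27  1.12 -0.11  1.73  1.75]
tcp [ 0.5565 -0.2764  0.1293] d [-0.2, 2.2, 0.7] [0.008, 0.007, -0.006] rot 0.7
tcp [ 0.528  -0.2677  0.0867] d [0.1, 1.8, 52.7] [0.008, 0.007, -0.006] rot 0.7
```

View pics/d.png

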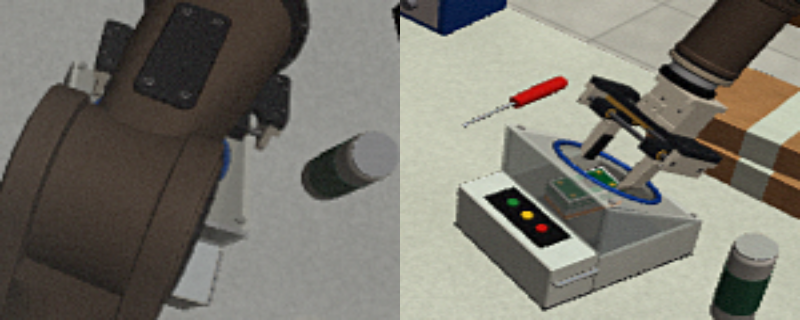

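The fingers sit in the port with the green face between them (right half, about (605,178)), and nothing is touching. I'll go in, grip and lift out.

>>> play_rows --pt "0.5 0 3 20 0 0 0" --pt "0.5 0 3 40 0 0 0" --pt "0.5 0 3 52 0 0 0" --pt "0.5 0 3 52 0 0 0" --pt "-0.2 0 3 52 0 0 0" --pt "-0.2 0 3 52 0 0 0" --pt "-0.2 0 3 52 0 0 0" --pt "-0.2 0 3 52 0 0 0" --pt "-0.2 0 3 52 0 0 0" --force 30

```text
clock: 4.9
position: [0.5334, -0.269, 0.0893]
ee_rot: [-2.111, -1.558, 0.489]
force: [2.0, 2.2, 5.9]
width: 0.545
```

```bash
python3 -c "
from h import *
show(pose(C0,35,-17,.008))"
```

```text
t 4.9 pos [ 0.5334 -0.269   0.0893] w 0.545 F [2.  2.2 5.9] q [ 0.23  0.91  0.26  1.24 -0.11  1.61  1.75]
tcp [ 0.528  -0.2677  0.0867] d [-0.3, -3.2, 5.3] [0.014, 0.007, -0.005] rot 0.9
```

>>> play_rows --pt "-0.3 0 -1 -5 0 0 0" --pt "-0.3 0 -1 -15 0 0 0" --pt "-0.3 0 -1 -30 0 0 0" --pt "-0.3 0 -1 -45 0 0 0" --pt "-0.3 0 -1 -60 0 0 0" --pt "-0.3 0 -1 -80 0 0 0" --pt "-0.3 0 -1 -100 0 0 0" --pt "-0.3 0 -1 -120 0 0 0" --pt "-0.3 0 -1 -145 0 0 0" --pt "-0.3 0 -1 -145 0 0 0"

```text
clock: 5.9
position: [0.6126, -0.2926, 0.2119]
ee_rot: [-2.115, -1.561, 0.487]
force: [0.5, -0.9, -3.0]
width: 0.541
```

```bash
python3 -c "
from h import *
show(pose([.47,-.05,.32],0,-8),pose([.50,0,.12],-55,0),pose([.50,0,.05],-55,0))
from cell import arm
a=arm.get_image('top')['img'][100:260,300:500];b=arm.get_image('side')['img'][100:260,280:480]
cv2.imwrite('pics/e.png',np.hstack([cv2.resize(a,(400,320)),cv2.resize(b,(400,320))]))"
```

```text
t 5.9 pos [ 0.6126 -0.2926  0.2119] w 0.541 F [ 0.5 -0.9 -3. ] q [ 0.25  0.98  0.28  0.78 -0.13  1.99  1.74]
tcp [ 0.47  -0.05   0.301] d [189.6, -222.6, 40.2] [-0.592, -0.037, -0.155] rot 35.1
tcp [0.5156 0.     0.1091] d [252.6, -91.8, 182.7] [-1.541, 0.07, -0.32] rot 90.3
tcp [0.5156 0.     0.0391] d [253.2, -52.7, 240.8] [-1.541, 0.07, -0.32] rot 90.3
```

View pics/e.png

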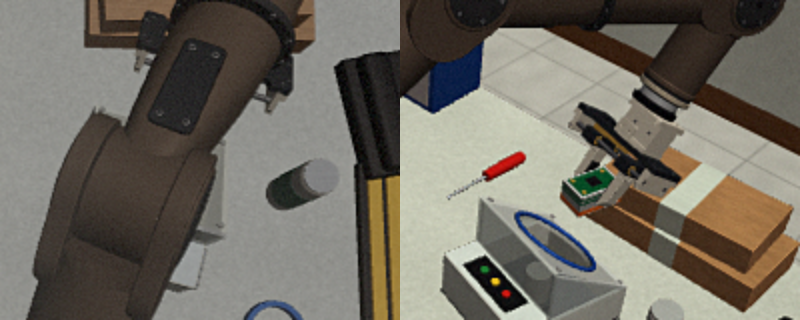

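The module is held clear of the port, with the green face toward the robot (side crop (590,180)). I need a free spot for standing it on end, so I'll locate the nearby obstacles.

```bash
python3 -c "
from h import *
p=dict(np.load('top0.npz'))
W=onz(p,[[283,171],[280,140],[287,111],[250,188],[326,225],[345,155],[437,265],[451,190],[107,255],[152,255]],.0);print(W.round(3))
Cc=np.array([.5337+.011*-.969,-.2704+.011*.245])
h=np.array([-.969,.245]);w=np.array([.245,.969]);print([(Cc+a*.113*h+b*.1*w).round(3) for a in(-1,1) for b in(-1,1)])
show(pose([.6,-.04,.25],-20,-5),pose([.6,-.04,.15],-55,-5))
"
```

```text
[[ 0.615 -0.011  0.   ]
 [ 0.714  0.001  0.   ]
 [ 0.81  -0.018  0.   ]
 [ 0.559  0.089  0.   ]
 [ 0.451 -0.147  0.   ]
 [ 0.672 -0.203  0.   ]
 [ 0.341 -0.48   0.   ]
 [ 0.57  -0.529  0.   ]
 [ 0.341  0.511  0.   ]
 [ 0.345  0.376  0.   ]]
[array([ 0.608, -0.392]), array([ 0.657, -0.198]), array([ 0.389, -0.337]), array([ 0.438, -0.143])]
t 6.0 pos [ 0.6109 -0.292   0.2092] w 0.54 F [-0.2 -0.3 -3.5] q [ 0.25  0.98  0.28  0.79 -0.13  1.99  1.74]
tcp [ 0.6065 -0.0406  0.2321] d [238.9, -78.4, 22.9] [-0.943, -0.018, -0.217] rot 55.5
tcp [ 0.6155 -0.0414  0.1391] d [241.6, -18.8, 94.9] [-1.551, 0.052, -0.227] rot 89.9
```

```bash
cat >> h.py <<'E'
up=np.array([0,0,1.])
def hd(psi):
    s=np.radians(psi);return np.array([np.cos(s),np.sin(s),0])
def fr(x,z): return np.c_[x,np.cross(z,x),z]
def grip(pos,rv,c,x,z):
    """module centre and frame in the tool, from tool pose and module axes at the grip (x,z made square to the jaw if near)"""
    R=Ro.from_rotvec(rv).as_matrix();j=R[:,0]
    x=x-j*(x@j);x/=np.linalg.norm(x);z=z-j*(z@j);z=z-x*(x@z);z/=np.linalg.norm(z)
    ct=R.T@(np.array(c)-pos);ct[0]=0
    return ct,R.T@fr(x,z)
def tool(G,c,x,z):
    ct,M=G;R=fr(x,z)@M.T;return np.array(c)-R@ct,R
def modnow(G):
    from cell import arm
    s=arm.observe();R=Ro.from_rotvec(s["ee_rot"]).as_matrix();Mw=R@G[1]
    print("mod c",(np.array(s["position"])+R@G[0]).round(4),"x",Mw[:,0].round(3),"z",Mw[:,2].round(3))
G1=grip([.5334,-.269,.0893],[-2.111,-1.558,.489],[.534,-.2695,.096],hd(-17),-up)
S=np.array([.54,-.015,.04])
E
python3 - <<'E'
from h import *
print(G1[0]);modnow(G1)
show(tool(G1,S+[0,0,.2],up,hd(-2)),tool(G1,S+[0,0,.06],up,hd(-2)))
E
```

```text
[ 0.         -0.00317096 -0.00594284]
mod c [ 0.6116 -0.2921  0.2159] x [ 0.956 -0.292  0.001] z [-0.002 -0.009 -1.   ]
t 6.0 pos [ 0.6109 -0.292   0.2092] w 0.54 F [-0.2 -0.3 -3.5] q [ 0.25  0.98  0.28  0.79 -0.13  1.99  1.74]
tcp [ 0.5467 -0.0152  0.2393] d [245.6, -135.8, 53.2] [-1.561, 0.064, -0.284] rot 91.0
tcp [ 0.5467 -0.0152  0.0993] d [246.9, -57.2, 169.1] [-1.561, 0.064, -0.284] rot 91.0
```

>>> play_rows --pt "-0.3 40 -60 -10 -0.1 0 -0.02" --pt "-0.3 246 -136 53 -1.561 0.064 -0.284" --pt "-0.3 246 -136 53 -1.561 0.064 -0.284" --pt "-0.3 246 -136 53 -1.561 0.064 -0.284" --pt "-0.3 246 -136 53 -1.561 0.064 -0.284" --pt "-0.3 246 -136 53 -1.561 0.064 -0.284" --pt "-0.3 246 -136 53 -1.561 0.064 -0.284" --pt "-0.3 246 -136 53 -1.561 0.064 -0.284" --pt "-0.3 246 -136 53 -1.561 0.064 -0.284" --pt "-0.3 246 -136 53 -1.561 0.064 -0.284"

```text
clock: 7.0
position: [0.5457, -0.0328, 0.2379]
ee_rot: [1.961, 1.734, 0.553]
force: [0.5, -1.9, -2.9]
width: 0.547
```

```bash
python3 - <<'E'
from h import *
modnow(G1)
show(tool(G1,S+[0,0,.2],up,hd(-2)),tool(G1,S+[0,0,.06],up,hd(-2)))
E
```

```text
mod c [ 0.5397 -0.032   0.2409] x [ 0.342 -0.039  0.939] z [ 0.932 -0.118 -0.344]
t 7.0 pos [ 0.5457 -0.0328  0.2379] w 0.547 F [ 0.5 -1.9 -2.9] q [-0.28  0.02  0.13  2.3   0.63  0.27  0.74]
tcp [ 0.5467 -0.0152  0.2393] d [17.5, -0.1, -1.9] [-0.351, 0.067, -0.06] rot 20.8
tcp [ 0.5467 -0.0152  0.0993] d [18.1, -81.8, 111.9] [-0.351, 0.067, -0.06] rot 20.8
```

>>> play_rows --pt "-0.3 18 -40 57 -0.351 0.067 -0.06" --pt "-0.3 18 -40 57 -0.351 0.067 -0.06" --pt "-0.3 18 -82 112 -0.351 0.067 -0.06" --pt "-0.3 18 -82 112 -0.351 0.067 -0.06" --pt "-0.3 18 -82 112 -0.351 0.067 -0.06" --pt "-0.3 18 -82 112 -0.351 0.067 -0.06" --pt "-0.3 18 -82 112 -0.351 0.067 -0.06"

```text
clock: 7.7
position: [0.5356, -0.0957, 0.1649]
ee_rot: [1.798, 1.585, 0.456]
force: [0.5, -1.4, -4.2]
width: 0.54
```

```bash
python3 - <<'E'
from h import *
modnow(G1)
show(tool(G1,S+[0,0,.06],up,hd(-2)),tool(G1,S+[0,0,.06],up,hd(30)))
E
```

```text
mod c [ 0.5294 -0.0941  0.1669] x [0.226 0.131 0.965] z [ 0.955 -0.227 -0.192]
t 7.7 pos [ 0.5356 -0.0957  0.1649] w 0.54 F [ 0.5 -1.4 -4.2] q [-0.05  0.22 -0.15  2.52  2.15  0.51 -0.8 ]
tcp [ 0.5467 -0.0152  0.0993] d [91.4, -38.8, 32.4] [-0.21, 0.239, 0.032] rot 18.3
tcp [ 0.5458 -0.0117  0.0993] d [94.7, -39.5, 30.9] [-0.252, 0.663, -0.332] rot 44.9
```

>>> play_rows --pt "-0.3 91 -60 2 -0.21 0.239 0.032" --pt "-0.3 91 -60 2 -0.21 0.239 0.032" --pt "-0.3 91 -60 2 -0.21 0.239 0.032" --pt "-0.3 91 -60 2 -0.21 0.239 0.032" --pt "-0.3 91 -60 2 -0.21 0.239 0.032" --pt "-0.3 91 -60 2 -0.21 0.239 0.032"

```text
clock: 8.3
position: [0.5601, -0.0052, 0.1183]
ee_rot: [1.698, 1.641, 0.771]
force: [-1.4, 0.9, -7.2]
width: 0.542
```

```bash
python3 - <<'E'
from h import *
modnow(G1)
show(tool(G1,S+[0,0,.06],up,hd(-2)),tool(G1,S+[0,0,.02],up,hd(-2)))
E
```

```text
mod c [ 0.5535 -0.0048  0.1195] x [0.071 0.021 0.997] z [ 0.996 -0.047 -0.07 ]
t 8.3 pos [ 0.5601 -0.0052  0.1183] w 0.542 F [-1.4  0.9 -7.2] q [ 0.68  0.81 -1.27  2.57  2.27  1.22 -0.68]
tcp [ 0.5467 -0.0152  0.0993] d [-10.2, -23.2, 1.8] [-0.071, 0.023, 0.013] rot 4.3
tcp [ 0.5467 -0.0152  0.0593] d [-9.2, -54.6, 26.6] [-0.071, 0.023, 0.013] rot 4.3
```

The arm is close to its joint limits in this pose. I'll fit a kinematic model to the recorded poses so I can choose feasible poses offline.

```bash
cat > kin.py <<'E'
import numpy as np,itertools,json,os
from scipy.optimize import least_squares
from scipy.spatial.transform import Rotation as Ro
D=[([-1.209,.434,.025,1.573,-.012,1.134,-.075],(.28,.5585,.2265),(2.673,1.65,-.002)),
([-.64,.07,.26,1.73,-.02,1.34,.9],(.4482,.1334,.3606),(-2.525,-1.868,-.002)),
([.09,.8,.66,.9,-.3,2,1.89],(.5797,-.28,.3345),(-2.219,-1.62,.398)),
([.25,.98,.28,.78,-.13,2,1.74],(.6098,-.292,.2128),(-2.107,-1.554,.493)),
([.23,.91,.26,1.24,-.11,1.61,1.75],(.5334,-.269,.0893),(-2.111,-1.558,.489)),
([-.28,.02,.13,2.3,.63,.27,.74],(.5457,-.0328,.2379),(1.961,1.734,.553)),
([-.05,.22,-.15,2.52,2.15,.51,-.8],(.5356,-.0957,.1649),(1.798,1.585,.456)),
([.68,.81,-1.27,2.57,2.27,1.22,-.68],(.5601,-.0052,.1183),(1.698,1.641,.771))]
LO=np.array([-2.62,-.44,-1.27,.08,-1.32,.12,-2.74]);HI=np.array([2.62,2.09,1.32,2.57,4.46,2,2.74])
AX="zyzyzyz"
def fk(q,m):
    s,c,t=m;R=Ro.identity();p=np.zeros(3);t=np.asarray(t).reshape(4,3)
    for i in range(7):
        if i%2==0 and i<7: pass
        R=R*Ro.from_euler(AX[i],s[i]*q[i]+(c[0] if i==0 else c[1] if i==6 else 0))
        if i in(0,2,4,6): p=p+R.apply(t[i//2]) if i<6 else p+R.apply(t[3])
    return p,R
def fit():
    best=None
    for s in itertools.product([1,-1],repeat=7):
        if s[1]<0: continue
        for c0 in(0,np.pi):
            f=lambda c:np.concatenate([(fk(q,(s,c,np.zeros(12)))[1]*Ro.from_rotvec(r).inv()).as_rotvec() for q,_,r in D])
            for c7 in(0,np.pi/2,np.pi,-np.pi/2):
                e=np.abs(f([c0,c7])).mean()
                if best is None or e<best[0]: best=(e,s,c0,c7)
    e,s,c0,c7=best
    f=lambda c:np.concatenate([(fk(q,(s,c,np.zeros(12)))[1]*Ro.from_rotvec(r).inv()).as_rotvec() for q,_,r in D])
    c=least_squares(f,[c0,c7]).x;print(best,c,np.abs(f(c)).max())
    g=lambda t:np.concatenate([fk(q,(s,c,t))[0]-p for q,p,_ in D])
    r=least_squares(g,np.zeros(12),x_scale=.1);print(r.x.reshape(4,3).round(3),np.abs(g(r.x)).max())
    json.dump([list(s),list(c),list(r.x)],open("kin.json","w"))
if __name__=="__main__": fit()
else: M=json.load(open("kin.json"))
def ik(p,R,n=25,seed=0,q0=None):
    R=Ro.from_matrix(R);rg=np.random.default_rng(seed);best=None
    for k in range(n):
        x0=rg.uniform(LO,HI) if (q0 is None or k) else np.clip(q0,LO,HI)
        def f(q):
            a,b=fk(q,M);return np.r_[(a-p)*10,(b*R.inv()).as_rotvec()*3,.002*(q-(LO+HI)/2)/(HI-LO)]
        r=least_squares(f,x0,bounds=(LO-1e-9,HI+1e-9),max_nfev=60)
        e=np.linalg.norm(r.fun[:6]);mg=np.min(np.minimum(r.x-LO,HI-r.x))
        key=(round(e,2),-mg)
        if best is None or key<best[0]: best=(key,r.x,e)
    return best[1],best[2],-best[0][1]
E
python3 kin.py
```

```text
(np.float64(0.0028611307391847355), (-1, 1, -1, 1, -1, 1, -1), 0, 3.141592653589793) [1.23968321e-03 3.14429310e+00] 0.011572724516813081
[[ 0.006 -0.033  0.275]
 [ 0.001 -0.019  0.549]
 [ 0.005 -0.003  0.426]
 [ 0.    -0.     0.361]] 0.004336909035555947
```

```bash
cat > s1.py <<'E'
from h import *
import kin
flip=np.diag([-1,-1,1.])
for S in([.54,-.015,.04],[.48,-.02,.04]):
  for psi in range(-120,121,30):
    p,R=tool(G1,S,up,hd(psi));q,e,m=kin.ik(p,R,8)
    p2,R2=pose(np.array(S)+[0,0,.012],42,psi)
    o=[kin.ik(p2,X,8) for X in(R2,R2@flip)]
    print(S[:2],psi,"stand e%.3f m%.2f"%(e,m),q.round(1),"| g2",["e%.3f m%.2f %s"%(a[1],a[2],a[0].round(1)) for a in o],flush=True)
for psi in(-6,174):
    p,R=pose([.504,.179,.03],-48,psi)
    print("final",psi,[(a[0].round(2).tolist(),round(a[1],3),round(a[2],2)) for a in(kin.ik(p,R,8),kin.ik(p,R@flip,8))])
E
time timeout 500 python3 s1.py
```

```text
[0.54, -0.015] -120 stand e0.000 m0.63 [-0.8  1.1  0.6  1.5  0.1  1.4 -0.8] | g2 ['e0.000 m0.26 [ 0.7  0.7 -0.5  2.1 -1.1  0.4  0.8]', 'e0.000 m0.09 [ 0.6  0.7 -0.3  2.1 -1.2  0.6 -2.2]']
[0.54, -0.015] -90 stand e0.000 m0.72 [-0.7  0.9  0.2  1.8  0.7  1.1 -1.1] | g2 ['e0.000 m0.73 [ 0.6  0.8 -0.5  1.8 -0.5  0.9  0.7]', 'e0.000 m0.44 [ 0.3  0.7  0.1  1.9 -0.9  1.  -2.1]']
[0.54, -0.015] -60 stand e0.000 m0.39 [-0.2  0.9 -0.6  2.2  1.5  1.5 -1.4] | g2 ['e0.000 m0.69 [ 0.2  0.9  0.1  1.6 -0.6  1.3  1.1]', 'e0.000 m0.69 [ 0.2  0.8  0.   1.6 -0.6  1.3 -2. ]']
[0.54, -0.015] -30 stand e0.000 m0.05 [-0.   0.9 -0.7  2.5  2.   1.5 -1.4] | g2 ['e0.000 m0.52 [ 0.2  0.9 -0.2  1.4 -0.2  1.5  1.2]', 'e0.000 m0.52 [ 0.3  0.9 -0.3  1.4 -0.1  1.5 -2. ]']
[0.54, -0.015] 0 stand e0.318 m-0.00 [ 0.8  1.2 -1.3  2.6  2.5  1.4 -0.5] | g2 ['e0.000 m0.43 [-0.1  1.   0.1  1.4 -0.1  1.6  1.6]', 'e0.000 m0.42 [-0.2  1.   0.2  1.4 -0.2  1.6 -1.5]']
[0.54, -0.015] 30 stand e0.000 m0.06 [ 0.6  0.8 -0.2  2.5  3.9  0.9 -1.3] | g2 ['e0.000 m0.52 [-0.3  0.9  0.2  1.4  0.1  1.5  1.9]', 'e0.000 m0.54 [-0.5  1.   0.6  1
[... 1950 characters left out ...]
2.1] | g2 ['e0.000 m0.52 [-0.5  0.7 -0.1  2.   0.8  1.   2. ]', 'e0.000 m0.54 [-0.2  0.7 -0.4  2.   0.9  1.2 -1.3]']
[0.48, -0.02] 120 stand e0.000 m0.62 [ 0.5  1.  -0.3  1.6 -0.4  1.4 -2.1] | g2 ['e0.000 m0.25 [-0.4  0.6 -0.3  2.3  1.3  0.9  1.8]', 'e0.000 m0.26 [-0.2  0.7 -0.5  2.3  1.4  1.1 -1.3]']
final -6 [([-0.61, 0.74, -0.31, 2.53, 2.16, 1.07, -1.53], np.float64(0.0), np.float64(0.04)), ([-0.73, 0.73, -0.16, 2.54, 2.21, 1.0, 1.53], np.float64(0.0), np.float64(0.03))]
final 174 [([-0.21, 1.02, -0.1, 1.33, -0.21, 1.58, -1.89], np.float64(0.0), np.float64(0.42)), ([-0.21, 1.02, -0.11, 1.33, -0.21, 1.58, 1.25], np.float64(0.0), np.float64(0.42))]
real	0m15.318s
user	0m15.743s
sys	0m0.066s
```

```bash
cat > s2.py <<'E'
from h import *
import kin
flip=np.diag([-1,-1,1.])
for S in([.44,.03,.04],[.46,.0,.04],[.50,.03,.04]):
  for psi in(-110,-90,-75):
    p,R=tool(G1,S,up,hd(psi));q,e,m=kin.ik(p,R,8)
    o=[kin.ik(*pose(np.array(S)+[0,0,.012],42,psi),8)]
    print(S[:2],psi,"stand e%.3f m%.2f"%(e,m),q.round(1),"| g2",["e%.3f m%.2f %s"%(a[1],a[2],a[0].round(1)) for a in o])
sed=None
S=np.array([.44,.03,.04])
show(tool(G1,[.52,.02,.24],up,hd(-45)),tool(G1,S+[0,0,.2],up,hd(-90)))
E
python3 s2.py
```

```text
[0.44, 0.03] -110 stand e0.000 m0.70 [-0.7  0.9  0.2  1.8  0.4  1.3 -1.2] | g2 ['e0.000 m0.17 [ 0.7  0.7 -0.5  2.3 -1.2  0.5  1.1]']
[0.44, 0.03] -90 stand e0.000 m0.59 [-0.5  0.8 -0.3  2.   0.8  1.4 -1.4] | g2 ['e0.000 m0.46 [ 0.6  0.7 -0.4  2.1 -0.7  0.7  0.9]']
[0.44, 0.03] -75 stand e0.000 m0.43 [-0.6  0.8 -0.3  2.1  1.   1.3 -1.5] | g2 ['e0.000 m0.59 [ 0.6  0.8 -0.5  2.  -0.4  0.9  0.8]']
[0.46, 0.0] -110 stand e0.000 m0.69 [-0.9  1.   0.6  1.8  0.2  1.2 -0.8] | g2 ['e0.000 m0.32 [ 0.7  0.7 -0.5  2.2 -1.   0.6  1. ]']
[0.46, 0.0] -90 stand e0.000 m0.58 [-0.5  0.8 -0.2  2.   0.9  1.3 -1.4] | g2 ['e0.000 m0.53 [ 0.7  0.7 -0.4  2.  -0.6  0.8  0.8]']
[0.46, 0.0] -75 stand e0.000 m0.42 [-0.5  0.8 -0.4  2.2  1.1  1.3 -1.5] | g2 ['e0.000 m0.66 [ 0.6  0.8 -0.5  1.9 -0.4  0.9  0.8]']
[0.5, 0.03] -110 stand e0.000 m0.73 [-0.9  1.   0.6  1.7  0.2  1.3 -0.8] | g2 ['e0.000 m0.30 [ 0.7  0.7 -0.5  2.2 -1.   0.5  0.9]']
[0.5, 0.03] -90 stand e0.000 m0.70 [-0.6  0.9 -0.   1.9  0.8  1.3 -1.2] | g2 ['e0.000 m0.59 [ 0.6  0.8 -0.5  2.  -0.6  0.8  0.7]']
[0.5, 0.03] -75 stand e0.000 m0.54 [-0.5  0.8 -0.4  2.   1.1  1.3 -1.4] | g2 ['e0.000 m0.73 [ 0.6  0.8 -0.5  1.8 -0.4  0.9  0.7]']
t 8.3 pos [ 0.5601 -0.0052  0.1183] w 0.542 F [-1.4  0.9 -7.2] q [ 0.68  0.81 -1.27  2.57  2.27  1.22 -0.68]
tcp [0.5247 0.0153 0.2393] d [15.9, 72.8, -103.6] [-0.058, -0.583, 0.456] rot 42.5
tcp [0.44   0.0233 0.2393] d [20.1, 20.3, -170.4] [-0.038, -1.219, 0.917] rot 87.4
```

>>> play_rows --pt "-0.3 10 50 -70 0 0 0" --pt "-0.3 16 73 -104 -0.058 -0.583 0.456" --pt "-0.3 16 73 -104 -0.058 -0.583 0.456" --pt "-0.3 16 73 -104 -0.058 -0.583 0.456" --pt "-0.3 16 73 -104 -0.058 -0.583 0.456" --pt "-0.3 16 73 -104 -0.058 -0.583 0.456" --pt "-0.3 20 20 -160 -0.038 -1.219 0.917" --pt "-0.3 20 20 -160 -0.038 -1.219 0.917" --pt "-0.3 20 20 -160 -0.038 -1.219 0.917" --pt "-0.3 20 20 -160 -0.038 -1.219 0.917"

```text
clock: 9.3
position: [0.447, 0.0237, 0.2321]
ee_rot: [2.154, 0.282, 0.144]
force: [0.7, -0.1, -3.4]
width: 0.538
```

```bash
sed -i 's/^S=np.*/S=np.array([.46,.03,.04])/' h.py; python3 - <<'E'
from h import *
modnow(G1)
show(tool(G1,S+[0,0,.15],up,hd(-85)),tool(G1,S+[0,0,.05],up,hd(-85)))
E
```

```text
mod c [0.4453 0.0302 0.2328] x [0.004 0.    1.   ] z [ 0.256 -0.967 -0.001]
t 9.3 pos [0.447  0.0237 0.2321] w 0.538 F [ 0.7 -0.1 -3.4] q [-0.12  0.62 -0.97  2.02  0.98  1.8  -1.29]
tcp [0.4606 0.0233 0.1893] d [13.2, -33.1, 27.2] [-0.0, -0.139, 0.1] rot 9.8
tcp [0.4606 0.0233 0.0893] d [13.7, -115.8, 83.5] [-0.0, -0.139, 0.1] rot 9.8
```

>>> play_rows --pt "-0.3 13 -33 27 0 -0.139 0.1" --pt "-0.3 13 -60 45 0 -0.139 0.1" --pt "-0.3 14 -90 66 0 -0.139 0.1" --pt "-0.3 14 -116 84 0 -0.139 0.1" --pt "-0.3 14 -116 84 0 -0.139 0.1" --pt "-0.3 14 -116 84 0 -0.139 0.1"

```text
clock: 9.9
position: [0.4604, 0.0228, 0.0892]
ee_rot: [2.166, 0.097, 0.049]
force: [-0.4, 0.4, -2.4]
width: 0.541
```

```bash
python3 - <<'E'
from h import *
modnow(G1)
show(tool(G1,S+[0,0,.005],up,hd(-85)),tool(G1,S,up,hd(-85)))
from cell import arm
p=arm.get_image('side');np.savez('side1.npz',**{k:p[k] for k in("img","depth","K","rvec","tvec")})
uv,_=cv2.projectPoints(S+[0,0,.05],np.array(p["rvec"],float),np.array(p["tvec"],float),p["K"],None);u,v=uv.ravel().astype(int);print(u,v)
cv2.imwrite('pics/f.png',cv2.resize(p['img'][v-60:v+60,u-80:u+80],(800,600),interpolation=cv2.INTER_CUBIC))
E
```

```text
mod c [0.4599 0.0295 0.0899] x [0.002 0.001 1.   ] z [ 0.089 -0.996  0.   ]
t 9.9 pos [0.4604 0.0228 0.0892] w 0.541 F [-0.4  0.4 -2.4] q [-0.19  0.9  -0.82  1.96  1.03  1.73 -1.54]
tcp [0.4606 0.0233 0.0443] d [0.3, -37.4, 24.9] [0.0, -0.0, 0.002] rot 0.1
tcp [0.4606 0.0233 0.0393] d [0.3, -41.6, 27.7] [0.0, -0.0, 0.002] rot 0.1
269 198
```

View pics/f.png

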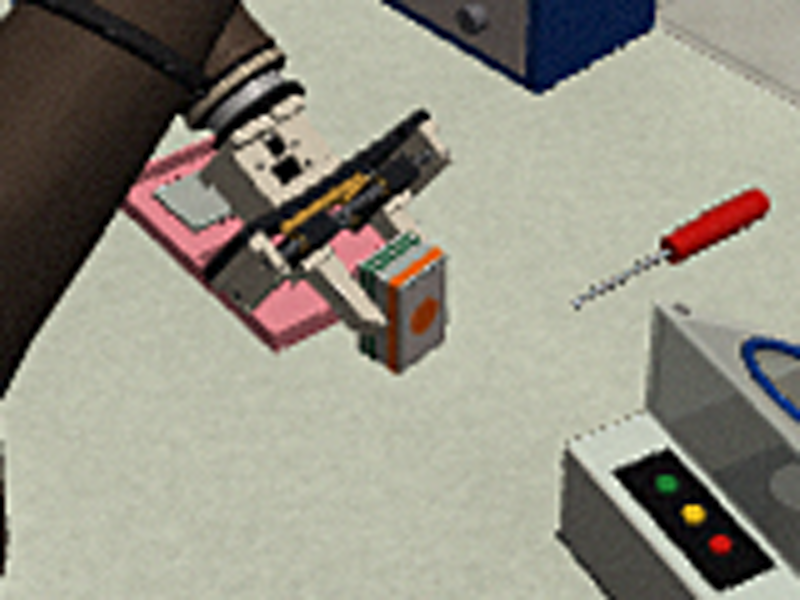

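The module hangs upright at the centre of the picture (400,310), with the label toward -y. I'll check its true height by depth before lowering it.

```bash
python3 - <<'E'
from h import *
p=dict(np.load('side1.npz'));x=269-80;y=198-60
P=pts(p,box(p['img'].shape[:2],x+70,y+45,x+92,y+77));k=(abs(P[:,0]-.46)<.045)&(P[:,1]>-.01)&(P[:,1]<.06);P=P[k]
f=P[(P[:,1]<.015)];print(len(P),len(f),"z",np.percentile(P[:,2],[0,1,5,95,99,100]).round(3),"label face y",np.median(f[:,1]),"x",f[:,0].min(),f[:,0].max(),"z",f[:,2].min(),f[:,2].max())
A=np.c_[f[:,0],f[:,2],np.ones(len(f))];c=np.linalg.lstsq(A,f[:,1],rcond=None)[0];print("dy/dx,dy/dz",c)
E
```

```text
491 177 z [-0.003 -0.003  0.001  0.135  0.137  0.139] label face y 0.01137969559182716 x 0.4313776691766136 0.4982840863621931 z 0.0031711678876462112 0.1385225550283906
dy/dx,dy/dz [ 0.0498503  -0.01043524 -0.01053946]
```

>>> play_rows --pt "-0.3 0 -16 11 0 0 0" --pt "-0.3 0 -30 20 0 0 0" --pt "-0.3 0 -37 25 0 0 0" --pt "-0.3 0 -39 26 0 0 0" --pt "-0.3 0 -41 27.3 0 0 0" --pt "-0.3 0 -41 27.3 0 0 0" --pt "-0.3 0 -41 27.3 0 0 0"

```text
clock: 10.65
position: [0.461, 0.0239, 0.041]
ee_rot: [2.167, 0.096, 0.052]
force: [-0.3, 0.6, -2.9]
width: 0.546
```

>>> play_rows --pt "-0.3 0 -0.8 0.6 0 0 0" --pt "-0.3 0 -1.7 1.1 0 0 0" --pt "-0.3 0 -2.5 1.7 0 0 0" --pt "-0.3 0 -2.5 1.7 0 0 0"

```text
clock: 11.05
position: [0.4609, 0.0239, 0.0379]
ee_rot: [2.167, 0.096, 0.051]
force: [0.6, -0.6, -3.3]
width: 0.544
```

>>> play_rows --pt "-0.3 0 -0.8 0.6 0 0 0" --pt "-0.3 0 -1.7 1.1 0 0 0" --pt "-0.3 0 -2.5 1.7 0 0 0" --pt "-0.3 0 -2.5 1.7 0 0 0"

```text
clock: 11.45
position: [0.4609, 0.0238, 0.0369]
ee_rot: [2.164, 0.095, 0.053]
force: [-2.5, 3.8, 15.4]
width: 0.543
```

>>> play_rows --pt "-0.3 0 0.3 -0.2 0 0 0" --pt "-0.3 0 0.3 -0.2 0 0 0" --pt "0.15 0 0.3 -0.2 0 0 0" --pt "0.25 0 0.3 -0.2 0 0 0" --pt "0.4 0 0.3 -0.2 0 0 0" --pt "0.4 0 0.3 -0.2 0 0 0" --pt "0.4 0 0.3 -0.2 0 0 0" --pt "0.4 0 0.3 -0.2 0 0 0"

```text
clock: 12.25
position: [0.4609, 0.0238, 0.0372]
ee_rot: [2.164, 0.095, 0.053]
force: [-0.1, 0.5, -0.0]
width: 0.701
```

```bash
python3 - <<'E'
from h import *
show()
from cell import arm
p=arm.get_image('side');np.savez('side2.npz',**{k:p[k] for k in("img","depth","K","rvec","tvec")})
uv,_=cv2.projectPoints(S,np.array(p["rvec"],float),np.array(p["tvec"],float),p["K"],None);u,v=uv.ravel().astype(int);print(u,v)
cv2.imwrite('pics/g.png',cv2.resize(p['img'][v-45:v+45,u-60:u+60],(800,600),interpolation=cv2.INTER_CUBIC))
E
```

```text
t 12.25 pos [0.4609 0.0238 0.0372] w 0.701 F [-0.1  0.5 -0. ] q [-0.21  0.99 -0.78  1.96  1.08  1.69 -1.61]
269 209
```

View pics/g.png

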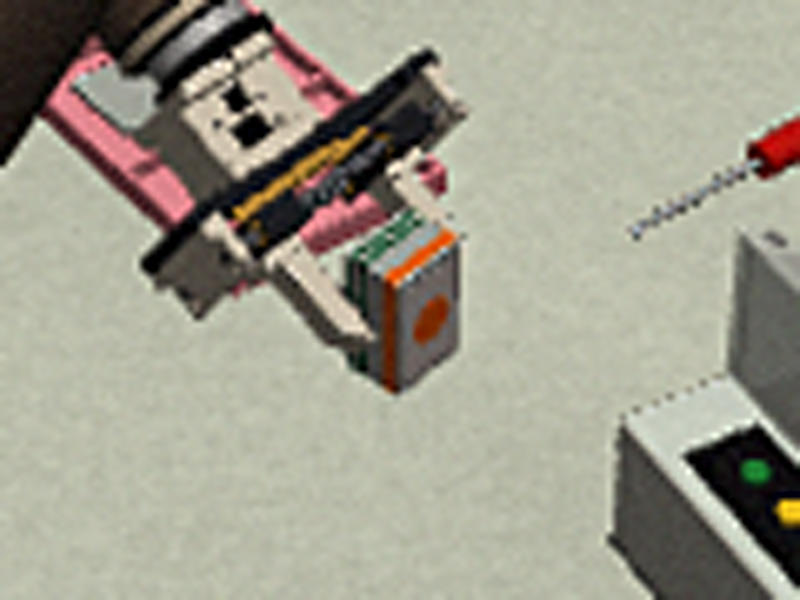

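The module stands on its end, released, at about (400,310) in the crop, and the force is back to zero. I'll back straight out.

>>> play_rows --pt "0.4 0 0 0 0 0 0" --pt "0.4 0 0 -15 0 0 0" --pt "0.4 0 0 -40 0 0 0" --pt "0.4 0 0 -75 0 0 0" --pt "0.4 0 0 -110 0 0 0" --pt "0.4 0 -60 -180 0 0 0" --pt "0.4 0 -60 -180 0 0 0" --pt "0.4 0 -60 -180 0 0 0"

```text
clock: 13.1
position: [0.4426, 0.2125, 0.0879]
ee_rot: [2.169, 0.102, 0.054]
force: [0.8, 0.7, -0.2]
width: 0.704
```

```bash
cat > meas.py <<'E'
from h import *
from cell import arm
for n in("top","side"):
    p=arm.get_image(n)
    P=pts(p,np.ones(p['img'].shape[:2],bool));k=(np.hypot(P[:,0]-.46,P[:,1]-.03)<.045)&(P[:,2]>.072)&(P[:,2]<.09);Q=P[k]
    if len(Q)>20: print(n,len(Q),"z",np.median(Q[:,2]).round(4),cv2.minAreaRect((Q[:,:2]*1000).astype(np.float32)))
    r=arm.look_for(p,"module_center");print([(np.round(np.array(d["box"])*[560,420,560,420]).tolist(),round(d["score"],2)) for d in r[:2]])
E
python3 meas.py; python3 - <<'E'
from h import *
G=np.array([.461,.0305-.006,.052])
show(pose(G,0,-85,.2),pose(G,45,-85,.13),pose(G,45,-85))
E
```

```text
top 247 z 0.0813 ((459.26409912109375, 27.885543823242188), (50.11540222167969, 40.22099685668945), 2.339099407196045)
[([260.0, 208.0, 17.0, 23.0], 0.67)]
side 138 z 0.0803 ((457.8296203613281, 31.13509178161621), (53.38499450683594, 47.957374572753906), 8.09819221496582)
[([262.0, 196.0, 16.0, 27.0], 0.8)]
t 13.3 pos [0.4446 0.2053 0.0887] w 0.702 F [ 0.8 -0.9 -0.6] q [-0.47  1.01 -0.83  1.65  0.91  1.89 -1.58]
tcp [0.461  0.0245 0.233 ] d [0.5, 221.2, 69.7] [0.977, -0.002, 0.001] rot 56.0
tcp [ 0.4678 -0.0537  0.1305] d [0.2, 180.1, 192.1] [1.762, -0.002, 0.002] rot 101.0
tcp [0.4598 0.0379 0.0386] d [0.2, 52.5, 167.4] [1.762, -0.002, 0.002] rot 101.0
```

>>> play_rows --pt "0.4 0 50 -20 0.1 0 0" --pt "0.4 0 120 0 0.3 0 0" --pt "0.4 0 221 50 0.977 0 0" --pt "0.4 0 221 50 0.977 0 0" --pt "0.4 0 221 50 0.977 0 0" --pt "0.4 0 221 50 0.977 0 0" --pt "0.4 0 221 50 0.977 0 0" --pt "0.4 0 221 50 1.3 0 0" --pt "0.4 0 221 50 1.3 0 0" --pt "0.4 0 221 50 1.3 0 0"

```text
clock: 14.3
position: [0.4593, 0.0392, 0.245]
ee_rot: [-2.912, -0.125, 0.012]
force: [-0.9, 0.4, -1.3]
width: 0.702
```

```bash
python3 meas.py; python3 - <<'E'
from h import *
G=np.array([.4597,.029-.006,.052])
show(pose(G,45,-86.5,.13),pose(G,45,-86.5))
E
```

```text
[]
side 139 z 0.0804 ((457.2840270996094, 30.37364959716797), (57.69563674926758, 43.31806182861328), 2.541062831878662)
[([262.0, 198.0, 16.0, 24.0], 0.85)]
t 14.5 pos [0.4583 0.0385 0.2433] w 0.696 F [-0.6  1.6  0.3] q [ 0.92  0.43 -1.24  1.86  0.21  1.1  -0.29]
tcp [ 0.4645 -0.0553  0.1305] d [-1.2, 116.6, 89.4] [0.563, 0.015, 0.018] rot 32.3
tcp [0.4589 0.0364 0.0386] d [1.3, 47.2, 199.3] [0.563, 0.015, 0.018] rot 32.3
```

>>> play_rows --pt "0.4 0 50 0 0.15 0 0.01" --pt "0.4 -1 100 30 0.3 0.01 0.018" --pt "0.4 -1 117 89 0.563 0.015 0.018" --pt "0.4 -1 117 89 0.563 0.015 0.018" --pt "0.4 -1 117 89 0.563 0.015 0.018" --pt "0.4 -1 117 89 0.563 0.015 0.018" --pt "0.4 -1 117 89 0.563 0.015 0.018" --pt "0.4 -1 117 89 0.563 0.015 0.018"

```text
clock: 15.3
position: [0.4656, -0.0543, 0.1341]
ee_rot: [-2.363, -0.08, 0.026]
force: [-0.2, 0.7, 0.0]
width: 0.702
```

```bash
python3 - <<'E'
from h import *
G=np.array([.4597,.029-.006,.052])
show(pose(G,45,-86.5,.13),pose(G,45,-86.5))
E
```

```text
t 15.3 pos [ 0.4656 -0.0543  0.1341] w 0.702 F [-0.2  0.7  0. ] q [ 1.21  0.94 -1.18  1.83  0.1   1.05  0.16]
tcp [ 0.4645 -0.0553  0.1305] d [-1.2, 3.2, 1.9] [0.008, -0.0, 0.007] rot 0.6
tcp [0.4589 0.0364 0.0386] d [-1.2, 2.2, 131.9] [0.008, -0.0, 0.007] rot 0.6
```

>>> play_rows --pt "0.4 -1.2 3 40 0.008 0 0.007" --pt "0.4 -1.2 3 80 0.008 0 0.007" --pt "0.4 -1.2 3 110 0.008 0 0.007" --pt "0.4 -1.2 3 125 0.008 0 0.007" --pt "0.4 -1.2 3 132 0.008 0 0.007" --pt "0.4 -1.2 3 132 0.008 0 0.007" --pt "0.4 -1.2 3 132 0.008 0 0.007"

```text
clock: 16.0
position: [0.4599, 0.0353, 0.0391]
ee_rot: [-2.358, -0.073, 0.027]
force: [0.1, 0.4, -0.0]
width: 0.703
```

```bash
python3 - <<'E'
from h import *
G=np.array([.4597,.029-.006,.052])
show(pose(G,45,-86.5))
E
python3 meas.py
```

```text
t 16.0 pos [0.4599 0.0353 0.0391] w 0.703 F [ 0.1  0.4 -0. ] q [ 1.06  1.03 -1.09  1.99  0.16  0.74  0.1 ]
tcp [0.4589 0.0364 0.0386] d [-0.9, -0.5, 1.2] [0.002, -0.001, 0.001] rot 0.1
top 277 z 0.0809 ((461.17919921875, 27.498212814331055), (44.42983627319336, 83.35054016113281), 85.9924545288086)
[([260.0, 208.0, 17.0, 25.0], 0.53), ([160.0, 172.0, 81.0, 57.0], 0.53)]
[]
```

Now close and lift straight up.

>>> play_rows --pt "0.15 0 0 0 0 0 0" --pt "-0.3 0 0 0 0 0 0" --pt "-0.3 0 0 0 0 0 0" --pt "-0.3 0 0 0 0 0 0" --pt "-0.3 0 0 0 0 0 0" --pt "-0.3 0 0 0 0 0 0" --force 35

```text
clock: 16.8
position: [0.4598, 0.035, 0.0385]
ee_rot: [-2.356, -0.071, 0.028]
force: [0.4, -3.3, 5.5]
width: 0.544
```

```bash
cat > s3.py <<'E'
from h import *
import kin
from cell import arm
s=arm.observe();print(np.array(s["ee_rot"]).round(3).tolist(),np.round(s["position"],4).tolist())
G2=grip(s["position"],s["ee_rot"],[.4597,.029,.04],up,hd(-86.5));print(G2[0])
F=np.array([.504,.179,.024])
show()
for psi in(174,):
  x=-hd(psi)*1
  # label facing psi turns up, top end (x up) goes to -psi
  p,R=tool(G2,F,-hd(psi),up);print("a",R[:,2].round(2),kin.ik(p,R,10))
c=np.array([.47,.04,.2])
show(tool(G2,c,up,hd(-86.5)),tool(G2,[.48,.08,.24],up,hd(-186)),tool(G2,[.48,.08,.24],-hd(174),up))
E
python3 s3.py
```

```text
[-2.356, -0.071, 0.028] [0.4598, 0.035, 0.0385]
[ 0.          0.00317491 -0.00534313]
t 16.8 pos [0.4598 0.035  0.0385] w 0.544 F [ 0.4 -3.3  5.5] q [ 1.06  1.03 -1.09  1.99  0.16  0.74  0.1 ]
a [-0.7   0.07 -0.71] (array([-0.09660807,  1.01932884, -0.32247987,  1.32319596, -0.05949524,
        1.54310314, -2.02376486]), np.float64(5.006647136577782e-05), np.float64(0.4568968591842075))
t 16.8 pos [0.4598 0.035  0.0385] w 0.544 F [ 0.4 -3.3  5.5] q [ 1.06  1.03 -1.09  1.99  0.16  0.74  0.1 ]
tcp [0.4696 0.046  0.1985] d [10.6, -120.4, -105.9] [0.0, -0.002, -0.0] rot 0.1
tcp [0.486  0.0794 0.2385] d [29.0, -171.5, -111.4] [-0.001, 1.225, 1.228] rot 99.4
tcp [0.4785 0.0802 0.234 ] d [21.5, -169.2, -107.3] [-1.128, -0.002, 1.88] rot 125.6
```

>>> play_rows --pt "-0.3 0 -8 -7 0 0 0" --pt "-0.3 2 -30 -26 0 0 0" --pt "-0.3 5 -65 -58 0 0 0" --pt "-0.3 10 -120 -106 0 0 0" --pt "-0.3 22 -170 -108 -0.18 0 0.3" --pt "-0.3 22 -170 -108 -0.27 0 0.45" --pt "-0.3 22 -170 -108 -0.36 0 0.6" --pt "-0.3 22 -170 -108 -0.45 0 0.75" --pt "-0.3 22 -170 -108 -0.54 0 0.9" --pt "-0.3 22 -170 -108 -0.63 0 1.05"

```text
clock: 17.8
position: [0.4778, 0.0807, 0.2358]
ee_rot: [-2.693, 0.926, 0.425]
force: [0.3, -0.7, -2.9]
width: 0.546
```

```bash
cat >> h.py <<'E'
G2=grip([.4598,.035,.0385],[-2.356,-.071,.028],[.4597,.029,.04],up,hd(-86.5))
F=np.array([.504,.179,.024])
E
python3 - <<'E'
from h import *
modnow(G2)
show(tool(G2,[.49,.12,.22],-hd(174),up),tool(G2,F+[0,0,.06],-hd(174),up))
E
```

```text
mod c [0.4768 0.0765 0.2402] x [0.578 0.301 0.759] z [-0.313 -0.777  0.547]
t 17.8 pos [0.4778 0.0807 0.2358] w 0.546 F [ 0.3 -0.7 -2.9] q [ 0.61  0.48 -0.89  1.73 -0.02  1.21 -0.89]
tcp [0.4885 0.1202 0.214 ] d [-6.0, -33.6, 31.3] [-0.662, -0.004, 1.103] rot 73.7
tcp [0.5025 0.1792 0.078 ] d [20.2, -67.1, 174.0] [-0.662, -0.004, 1.103] rot 73.7
```

>>> play_rows --pt "-0.3 -6 -34 31 -0.662 0 1.103" --pt "-0.3 -6 -34 31 -0.662 0 1.103" --pt "-0.3 -6 -34 31 -0.662 0 1.103" --pt "-0.3 -6 -34 31 -0.662 0 1.103" --pt "-0.3 -6 -34 31 -0.662 0 1.103" --pt "-0.3 -6 -34 31 -0.662 0 1.103" --pt "-0.3 -6 -34 31 -0.662 0 1.103" --pt "-0.3 -6 -34 31 -0.662 0 1.103" --pt "-0.3 -6 -34 31 -0.662 0 1.103" --pt "-0.3 -6 -34 31 -0.662 0 1.103"

```text
clock: 18.8
position: [0.4884, 0.1207, 0.2127]
ee_rot: [1.673, -1.861, -0.769]
force: [0.1, -0.9, -3.1]
width: 0.547
```

```bash
python3 - <<'E'
from h import *
modnow(G2)
show(tool(G2,F+[0,0,.06],-hd(174),up))
E
```

```text
mod c [0.4899 0.1206 0.2187] x [ 0.995 -0.104 -0.002] z [0.002 0.005 1.   ]
t 18.8 pos [0.4884 0.1207 0.2127] w 0.547 F [ 0.1 -0.9 -3.1] q [ 0.04  0.79 -0.44  1.3  -0.04  1.82 -2.07]
tcp [0.5025 0.1792 0.078 ] d [-60.2, -100.9, 89.1] [0.002, -0.004, -0.003] rot 0.3
```

>>> play_rows --pt "-0.3 -30 -20 15 0 0 0" --pt "-0.3 -60 -45 35 0 0 0" --pt "-0.3 -60 -75 63 0 0 0" --pt "-0.3 -60 -101 89 0 0 0" --pt "-0.3 -60 -101 89 0 0 0" --pt "-0.3 -60 -101 89 0 0 0"

```text
clock: 19.4
position: [0.5024, 0.1791, 0.0793]
ee_rot: [1.675, -1.86, -0.771]
force: [-0.0, 0.5, -2.3]
width: 0.547
```

```bash
python3 - <<'E'
from h import *
modnow(G2)
show(tool(G2,F+[0,0,.005],-hd(174),up),tool(G2,F+[0,0,0],-hd(174),up))
from cell import arm
p=arm.get_image('side')
uv,_=cv2.projectPoints(F+[0,0,.05],np.array(p["rvec"],float),np.array(p["tvec"],float),p["K"],None);u,v=uv.ravel().astype(int);print(u,v)
cv2.imwrite('pics/i.png',cv2.resize(p['img'][v-60:v+60,u-80:u+80],(800,600),interpolation=cv2.INTER_CUBIC))
P=pts(p,box(p['img'].shape[:2],u-30,v-30,u+31,v+31));k=(np.hypot(P[:,0]-F[0],P[:,1]-F[1])<.045)&(P[:,2]>.06);P=P[k]
print(np.percentile(P[:,2],[1,25,50,75,99]).round(4))
E
```

```text
mod c [0.5039 0.1789 0.0853] x [ 0.995 -0.103 -0.002] z [0.002 0.003 1.   ]
t 19.4 pos [0.5024 0.1791 0.0793] w 0.547 F [-0.   0.5 -2.3] q [-0.04  0.97 -0.43  1.3  -0.02  1.63 -2.1 ]
tcp [0.5025 0.1792 0.023 ] d [-0.2, -40.0, 39.6] [0.002, -0.003, -0.001] rot 0.2
tcp [0.5025 0.1792 0.018 ] d [-0.3, -43.6, 43.2] [0.002, -0.003, -0.001] rot 0.2
250 177
[0.0651 0.0962 0.104  0.1093 0.1647]
```

View pics/i.png

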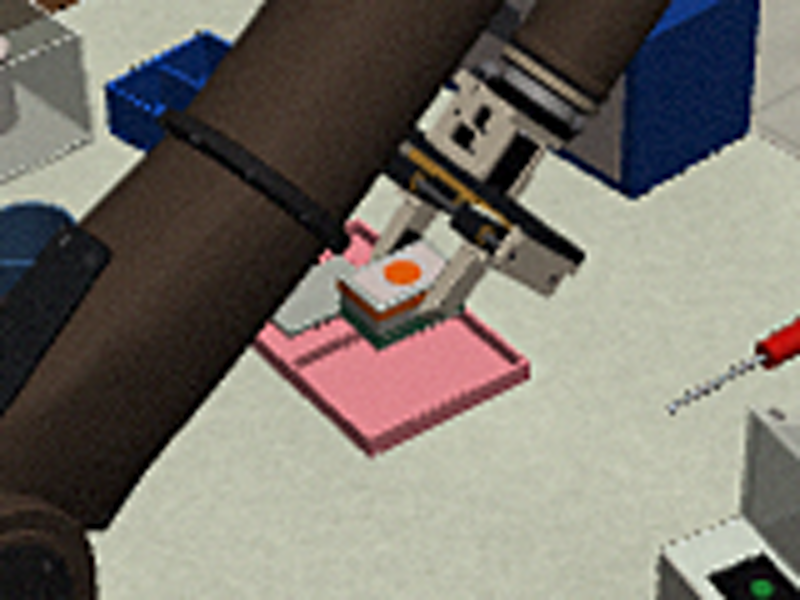

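The label is up and the module hangs level over the empty pocket (crop (400,280)). Lowering it.

>>> play_rows --pt "-0.3 0 -14 14 0 0 0" --pt "-0.3 0 -28 28 0 0 0" --pt "-0.3 0 -36 36 0 0 0" --pt "-0.3 0 -39 39 0 0 0" --pt "-0.3 0 -41 40 0 0 0" --pt "-0.3 0 -41 40 0 0 0" --pt "-0.3 0 -41 40 0 0 0"

```text
clock: 20.15
position: [0.5041, 0.1794, 0.0234]
ee_rot: [1.677, -1.862, -0.77]
force: [-0.7, -0.1, -3.2]
width: 0.544
```

>>> play_rows --pt "-0.3 0 -0.7 0.7 0 0 0" --pt "-0.3 0 -1.4 1.4 0 0 0" --pt "-0.3 0 -1.8 1.8 0 0 0" --pt "-0.3 0 -1.8 1.8 0 0 0"

```text
clock: 20.55
position: [0.5041, 0.1794, 0.0208]
ee_rot: [1.677, -1.862, -0.77]
force: [-0.3, -0.2, -2.3]
width: 0.544
```

>>> play_rows --pt "-0.3 0 -0.7 0.7 0 0 0" --pt "-0.3 0 -1.4 1.4 0 0 0" --pt "-0.3 0 -1.8 1.8 0 0 0" --pt "-0.3 0 -1.8 1.8 0 0 0"

```text
clock: 20.95
position: [0.5042, 0.1796, 0.0199]
ee_rot: [1.678, -1.862, -0.771]
force: [1.3, -1.6, 8.6]
width: 0.543
```

>>> play_rows --pt "-0.3 0 0 0 0 0 0" --pt "-0.3 0 0 0 0 0 0" --pt "0.15 0 0 0 0 0 0" --pt "0.25 0 0 0 0 0 0" --pt "0.3 0 0 0 0 0 0" --pt "0.3 0 0 0 0 0 0" --pt "0.3 0 0 0 0 0 0" --pt "0.3 0 0 0 0 0 0"

```text
clock: 21.75
position: [0.5041, 0.1797, 0.0199]
ee_rot: [1.678, -1.862, -0.771]
force: [1.0, 0.7, 0.0]
width: 0.654
```

>>> play_rows --pt "0.3 0 0 -10 0 0 0" --pt "0.3 0 0 -25 0 0 0" --pt "0.3 0 0 -50 0 0 0" --pt "0.3 0 0 -90 0 0 0" --pt "0.3 0 0 -140 0 0 0" --pt "0.3 0 0 -180 0 0 0" --pt "0.3 0 0 -180 0 0 0" --pt "0.3 0 0 -180 0 0 0"

```text
clock: 22.55
position: [0.6288, 0.1664, 0.1462]
ee_rot: [1.68, -1.866, -0.767]
force: [-0.8, 0.4, -0.3]
width: 0.648
```

```bash
cat > fin.py <<'E'
from h import *
from cell import arm
show()
for n in("top","side"):
    p=arm.get_image(n);P=pts(p,np.ones(p['img'].shape[:2],bool))
    k=(np.hypot(P[:,0]-F[0],P[:,1]-F[1])<.06)&(P[:,2]>.036)&(P[:,2]<.055);Q=P[k];im=p['img'].copy()
    if len(Q)>50:
        A=np.c_[Q[:,:2],np.ones(len(Q))];print(n,len(Q),np.median(Q[:,2]),cv2.minAreaRect((Q[:,:2]*1000).astype(np.float32)),np.linalg.lstsq(A,Q[:,2],rcond=None)[0][:2].round(3))
    for q in("cover","screwdriver","spray","tape","mug"):
        r=arm.look_for(p,q);print(q,[(np.round(np.array(d["box"])*[560,420,560,420]).tolist(),round(d["score"],2)) for d in r[:1]])
    if n=="top":a=im[100:300,100:480]
    else:b=im[140:340,150:440]
cv2.imwrite('pics/z.png',np.hstack([cv2.resize(a,(420,300)),cv2.resize(b,(380,300))]))
E
python3 fin.py
```

```text
t 22.55 pos [0.6288 0.1664 0.1462] w 0.648 F [-0.8  0.4 -0.3] q [-0.15  1.08 -0.19  0.79 -0.13  2.   -1.99]
top 465 0.04512565288589986 ((503.74420166015625, 177.48870849609375), (51.203773498535156, 80.5805892944336), 84.1802978515625) [0.013 0.015]
cover [([420.0, 250.0, 33.0, 36.0], 0.72)]
screwdriver [([341.0, 154.0, 74.0, 61.0], 0.65)]
spray [([436.0, 177.0, 30.0, 29.0], 0.9)]
tape [([420.0, 252.0, 30.0, 29.0], 0.62)]
mug [([110.0, 243.0, 41.0, 31.0], 0.86)]
side 216 0.044112027184821566 ((502.6969299316406, 179.23800659179688), (54.50737762451172, 86.00254821777344), 82.6702880859375) [0.012 0.013]
cover [([224.0, 169.0, 21.0, 18.0], 0.58)]
screwdriver [([320.0, 178.0, 20.0, 12.0], 0.63)]
spray [([397.0, 248.0, 26.0, 49.0], 0.79)]
tape [([341.0, 303.0, 33.0, 31.0], 0.77)]
mug [([159.0, 157.0, 27.0, 23.0], 0.81)]
```

View pics/z.png

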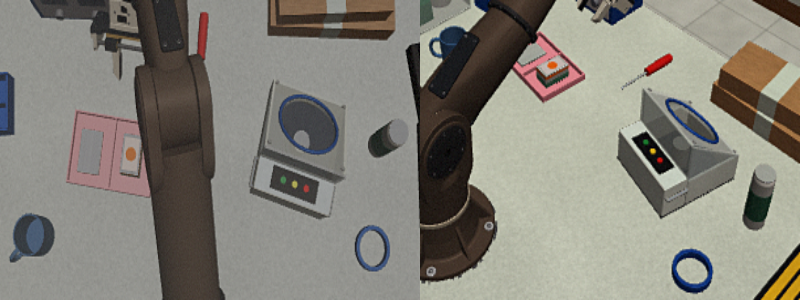

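The module lies flat in the right-hand pocket, label and dot up, at left-half crop (130,155) and right-half crop (551,70). It's within a few mm of the pocket centre, the arm is clear, and the other things are where they were.

```bash
python3 -c "
from cell import arm
print(arm.sign_off())"
```

```text
the job is handed in; nothing more can be done
None
```

The module is in the empty pocket of the pink tray, flat and lengthwise, with the white label and orange dot up. I handed the job in at about 22.7 s of the 72 s; the hand-in gives no verdict.

**What I did:**
- I gripped the module through the port with the tool square to the window and lifted it straight out.
- I stood it on end on the bare table between the chamber and the tray and let go.
- I took it again from the label side, turned it label up, lowered it until it touched the pocket floor, let go and backed away.

**Last checks:**
- **Position:** by depth, the centre is within about 2 mm of the pocket centre I measured. It is aligned with the pocket to about 1°.
- **Flat on the floor:** the top face reads 44–45 mm above the table, against 44 mm expected. The fitted slope is about 0.02 rad, so it lies flat.
- **Robot clear:** the tool force is near zero and the gripper is about 0.15 m above the table.
- **Other things:** the side view puts the cover, screwdriver, spray can, tape and mug within a few pixels of where they started.

**Disagreements:**
- In the last top view the networks gave wrong boxes for the cover (on the tape) and the screwdriver (on the port). The arm hid part of the screwdriver there. The picture and the side view show both in place.
- My first pose for the stand ran the arm close to its joint limits. I moved the spot nearer the robot and turned the approach to the side.

I viewed 9 pictures of the 10 allowed.

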